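# Set the cake display for the night

## Task

The cake display has just been cleaned, with its lamps on and its cooling off. Set it for the night: first flip the cooling lever (the one with the flat paddle handle) fully over to on, away from the robot; then flip the lamps lever (the one with the ball handle) fully over to off, towards the robot, and let go. Do not knock against the display (its glass shelf, posts or deck), and leave the tarts, the cake box and the mug where they are.

Things in the scene. Friction and masses are not known exactly. Their poses are not given: they have to be found in the camera images.
- display: table-top cake display, fixed: white deck 500 mm wide (y), 15 mm thick, from x = -120 to +280 mm, glass shelf above its back part. Origin on the table; x points to the back, away from the robot, z up. Brass posts 14 mm thick at x = +85 and +260 mm, y = +-235 mm. Only the two switches stand in front of the shelf; cakes stand under it from x = +140 mm and on it at its ends.
- shelf_edge (a point): middle of the lower front edge of the display's glass shelf (brass-edged), 295 mm above the table, at x = +50 mm of the display. From here the shelf (12 mm thick at the edge, 8 mm behind) reaches 230 mm back and 250 mm to either side. Axes as the display's.
- cooling_pivot (a point): hinge point of the cooling lever, fixed, 60 mm above the table; hinge along y, axes as the display's. It is on a grey switch box 100 x 75 mm, top 50 mm above the table; hinge cheeks 58 mm wide reach 16 mm above the hinge. The switches stand side by side in either order, 150 to 210 mm apart, x within 6 mm of the display's origin.
- cooling_grip (a point): middle of the cooling lever's handle, 90 mm from the pivot, moves with the lever; z points along the lever away from the pivot. Handle: dark steel flat paddle 44 mm wide (y), 14 mm thick, from 59 to 115 mm from the pivot; below it a flat steel arm 16 mm wide (y).
- cooling (a joint): cooling lever, rad: -0.6 = OFF, leaning towards the robot's side (-x of the display); 0 upright; +0.6 = ON, leaning away (+x). Solid steel, 0.4 kg, free to swing: its weight carries it on from about 0.15 rad past upright to the stop on that side and keeps it there. Flipping takes about 2 N at the handle, most at the start. It may be held while it turns, or pushed.
- lamps_pivot (a point): hinge point of the lamps lever, 60 mm above the table, on a switch box like the other; axes as the display's
- lamps_grip (a point): centre of the lamps lever's handle, a dark steel ball 40 mm in diameter, 90 mm from the pivot, moves with the lever; z points along the lever away from the pivot. Arm of flat steel 16 mm wide (y). At on it stands below the glass shelf's front edge, so the gripper must come in tilted.
- lamps (a joint): lamps lever, rad: -0.6 = OFF, leaning towards the robot's side (-x of the display); 0 upright; +0.6 = ON, leaning away (+x). Solid steel, 0.4 kg, free to swing: its weight carries it on from about 0.15 rad past upright to the stop on that side and keeps it there. Flipping takes about 2 N at the handle, most at the start. It may be held while it turns, or pushed.
- tart_tray: bystander, loose: brass tray 120 x 160 mm with two tarts, 50 mm high, beside the display at its -y side; origin under its centre
- cake_box: bystander, loose: closed cardboard box 160 x 160 x 90 mm, beside the display at its +y side; origin under its centre
- mug: bystander, loose: white mug 80 mm wide, 90 mm high, in front of the display near its +y end; origin under its centre

How it is judged:
By the outcome, as a careful person would: the job done as asked, in the order asked, and still so for the second after the job is handed in, with the robot touching nothing.
It also fails if it takes over 51 s, if anything falls off the work surface, if the arm or the gripper's body presses on something with over 40 N, if the wrist force passes 120 N, or if a joint passes its speed limit or range.

## Robot

A 6-joint arm with a two-finger parallel gripper is mounted at the origin on the work surface. World frame = base frame: x ahead of the robot, y to its left, z up, the work surface at z = 0. Lengths are in m, angles in rad, forces in N, time in s.
With the tool pointing down it reaches from about 0.275 to 1 m from the base axis. Payload 8.4 kg.
Tool frame: the origin (TCP) lies at the very end of the fingers, on their centre line; the grasp point (between the pads) lies 19 mm behind it (grip_point_offset is the distance from the TCP to the grasp point, in m); z points along the fingers, y is the line along which they close (so a half turn about z gives the same grasp; the last joint's range is limited). The gripper opens to 85 mm and grips with 20 to 120 N. Pads are 22 mm wide; open, the fingers measure 114 mm over their backs; the gripper's body (76 mm by 85 mm) begins 54 mm behind the grasp point. The pads swing forward as they close: fully open they stand 13 mm farther back than shut.
Start: joints at [-1.321, 0.353, 1.633, -0, 1.155, -0.002], TCP at [0.156, -0.605, 0.193] pointing down, gripper open.
Joint ranges: [-2.63, 2.63], [-0.92, 2.1], [0.06, 2.66], [-1.3, 4.44], [0, 2.69], [-3.02, 3.02]. Speed limits (rad/s): [2.22, 2.22, 2.79, 3.14, 3.14, 3.14].

## Interface

Orientations are given as a unit quaternion [w, x, y, z].
In Python, from workcell import get_state, grab_frame, finish_job, grip_point_offset gives the robot as it stands.
- The arm moves only by the tool jog_arm, never from a script. Its argument "series" is a list of rows, each an object with "offset": the shift along the world's x, y, z normalised to -1 to 1, where 1 is 25 mm, a list of three; "rot": the turn, a rotation vector about the world's x, y, z normalised to -1 to 1, where 1 is 5 degrees, a list of three. A call has 1 to 12 rows; each row shifts and turns the commanded pose from where the row before left it; what a row does not reach is not made up. A row lasts 1/10 s, in which the tool goes at most 50 mm and 8.59 degrees, less where a joint would pass 70% of its speed; a pose out of reach is approached as far as the arm can. A call with a number of a shift or a turn outside -1 to 1 is refused whole. A call with a gripper value outside its range is refused whole. "grip" is the opening, from -1 (shut) to 1 (fully open), set as the call begins (left out, the last holds). The fingers move at their own pace and stop on an object; the grip force is fixed at half the most. Time passes only in rows, so rows that do not move let the fingers close. It gives the time, the measured TCP pose, the force, the opening and the grip force at its end, in the units of the state.
- get_state(): the state, without advancing time (a new reading comes with each control period).
- grab_frame(name): name is "scene" or "top" or "wrist"; returns a dict with "pixels" (420x560x3 uint8, red, green, blue), "range_z" (420x560 float32, m along the optical axis (not along the pixel's ray), 0 where there is no reading), "camera_matrix" (3x3 intrinsics, pixels), "cam_to_world" (4x4, takes a point from camera to world coordinates). Camera axes: x right, y down, z forward; pixel columns grow to the right and rows downward; lengths in m; the calibration is good to about 2 mm. A picture is of the moment at which its call begins.
- finish_job(): hands the job in; it is judged then, once.
The state is a dict: "t": time; "joint_positions": joint angles; "dq": joint speeds; "joint_efforts": joint torques, N m; "ee_pos": TCP position; "tcp_rot": TCP orientation; "force": force on the tool from outside, world axes, zero at the start; "ft_torque": the same for the moment, N m; "grip_width": opening from 0.0 (shut) to 1.0 (fully open); "grip_force": force on a finger pad.
Only numpy, scipy, OpenCV 4.12 (cv2) and the standard library are available. Lean on these libraries where they do the work, as an engineer would, in place of code of your own. Each camera call takes 0.05 s, during which the arm holds its last target. There are 200 camera calls.

## Working session

There is one attempt and no reset: what is moved stays moved. The work goes in short steps, Python scripts to look and compute and a tool call to move; the robot and the scene stay as the last step left them, time stands still between calls to the robot, and variables do not carry over. Pictures are saved under pics/ and viewed, at most 10 in all, crops included, and the job is handed in when it is done.

Besides the shell and the picture viewer there is one more tool, called after ">>>" as name(argument=value, ...), one argument or row to a line, values as JSON. jog_arm: Moves the arm, as the interface text tells. Scaled input: -1 to 1 covers 25 mm each way for a shift and 5 degrees each way for a turn. Its arguments: {"type":"object","properties":{"series":{"type":"array","items":{"type":"object","properties":{"offset":{"type":"array","items":{"type":"number"}},"rot":{"type":"array","items":{"type":"number"}}}}},"grip":{"type":"number"}},"required":["series"]}

```bash
mkdir -p pics; python3 - <<'E'
from workcell import get_state, grab_frame, grip_point_offset
import cv2, numpy as np
for n in("scene","top"):
    f=grab_frame(n); cv2.imwrite(f"pics/{n}0.png",f["pixels"][:,:,::-1]); np.savez(f"{n}0.npz",**f)
    print(n,f["camera_matrix"].round(1).tolist(),f["cam_to_world"].round(3).tolist())
print(get_state(),grip_point_offset)
E
```

```text
scene [[494.5, 0.0, 277.5], [0.0, 494.5, 203.6], [0.0, 0.0, 1.0]] [[-0.986, -0.161, 0.046, 0.459], [-0.168, 0.937, -0.306, 0.459], [0.006, -0.309, -0.951, 1.383], [0.0, 0.0, 0.0, 1.0]]
top [[521.6, 0.0, 275.9], [0.0, 521.6, 213.0], [0.0, 0.0, 1.0]] [[0.024, -0.982, 0.189, 0.222], [-1.0, -0.028, -0.014, 0.067], [0.019, -0.189, -0.982, 1.792], [0.0, 0.0, 0.0, 1.0]]
{'t': 0.1, 'joint_positions': array([-1.32141693e+00,  3.53623834e-01,  1.63405420e+00, -1.93588410e-05,
        1.15525707e+00, -2.41321718e-03]), 'dq': array([ 0.00012874, -0.0004639 , -0.00158923,  0.00039454,  0.00080524,
       -0.00170993]), 'joint_efforts': array([ 2.60813231e-04, -6.06356120e+01, -3.42820823e+01,  2.66333439e-05,
        4.02087666e-03, -1.71464319e-05]), 'ee_pos': array([ 0.15557524, -0.60481289,  0.19201112]), 'tcp_rot': array([-6.65022141e-04,  9.92084807e-01,  1.25567852e-01, -9.14599293e-05]), 'force': array([ 0.21541299,  0.39215477, -0.27654446]), 'ft_torque': array([-0.03465001, -0.01408337,  0.02181326]), 'grip_force': 0.0, 'grip_width': 1.0030175393388816} 0.0187
```

View pics/scene0.png

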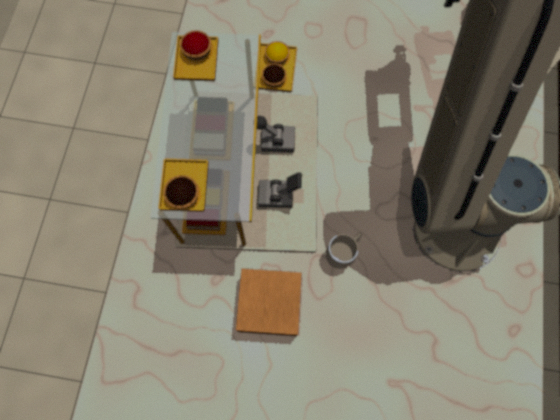

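View pics/top0.png

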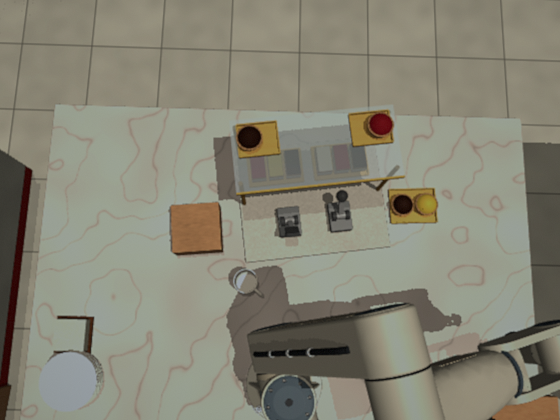

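The scene view shows the cooling paddle at about (293,182) and the lamps ball at about (262,122). In the top view the ball is at (341,196), the paddle near (288,214), and the shelf's brass edge runs (240,193)–(403,178). Next I'll zoom in on both.

```bash
cat > h.py <<'E'
import numpy as np, cv2
def load(n): return dict(np.load(n))
def ray(f,u,v):
    K,T=f["camera_matrix"],f["cam_to_world"]
    d=T[:3,:3]@np.linalg.solve(K,[u,v,1.]); return T[:3,3],d
def onz(f,u,v,z):
    o,d=ray(f,u,v); return o+d*(z-o[2])/d[2]
def dep(f,u,v):
    o,d=ray(f,u,v); return o+d*f["range_z"][int(round(v)),int(round(u))]
def tri(f,a,g,b):
    o,d=ray(f,*a);p,e=ray(g,*b);d=d/np.linalg.norm(d);e=e/np.linalg.norm(e)
    s=np.linalg.lstsq(np.c_[d,-e],p-o,rcond=None)[0]; A=o+s[0]*d;B=p+s[1]*e
    return (A+B)/2,np.linalg.norm(A-B)
E
python3 - <<'E'
from h import *
s,t=load("scene0.npz"),load("top0.npz")
a=cv2.resize(s["pixels"][100:225,235:335],None,fx=4,fy=4,interpolation=3)
b=cv2.resize(t["pixels"][170:270,230:410],None,fx=2.2,fy=4*1.25,interpolation=3)
b=cv2.resize(t["pixels"][170:270,230:410],(396,220),interpolation=3)
im=np.zeros((500,800,3),np.uint8); im[:500,:400]=a; im[:220,400:796]=b
c=cv2.resize(t["pixels"][182:252,265:365],(400,280),interpolation=3); im[220:500,400:800]=c
cv2.imwrite("pics/crop1.png",im[:,:,::-1])
for n,f,pts in(("scene",s,[(262,122),(293,182),(290,138),(272,195),(252,217),(258,40),(317,95),(317,249)]),("top",t,[(341,196),(288,214),(241,193),(402,178),(245,262),(390,247)])):
    for p in pts: print(n,p,dep(f,*p).round(3))
E
```

```text
scene (262, 122) [ 0.601 -0.164  0.151]
scene (293, 182) [ 0.489 -0.009  0.139]
scene (290, 138) [ 0.521 -0.176  0.054]
scene (272, 195) [0.542 0.015 0.074]
scene (252, 217) [0.591 0.072 0.016]
scene (258, 40) [ 0.635 -0.316  0.303]
scene (317, 95) [ 0.463 -0.363  0.002]
scene (317, 249) [ 0.392  0.129 -0.003]
top (341, 196) [ 0.6   -0.165  0.154]
top (288, 214) [0.557 0.001 0.044]
top (241, 193) [0.565 0.149 0.306]
top (402, 178) [ 0.708 -0.406 -0.004]
top (245, 262) [0.393 0.143 0.004]
top (390, 247) [ 0.458 -0.357  0.003]
```

View pics/crop1.png

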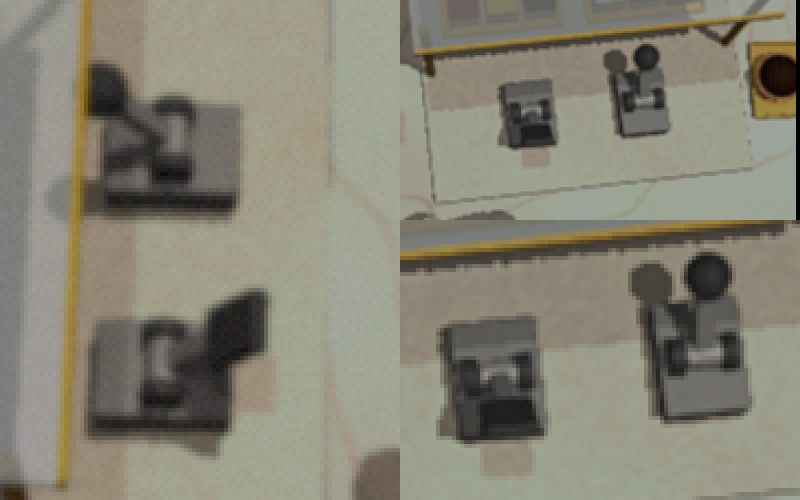

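The crop shows the paddle leaning towards the robot, with its centre at scene (295,182) and top (291,230). The ball leans away at scene (262,122) and top (342,195.5), just in front of the brass edge. The cheeks are at scene (276,190) and (278.5,134.5).

```bash
python3 - <<'E'
from h import *
s,t=load("scene0.npz"),load("top0.npz")
for n,a,b in(("ball",(262,122),(342,195.5)),("paddle",(295,181.8),(291,229)),("coolcheek",(275.8,190),(291,220)),("lampcheek",(278.5,134.5),(340,214.5)),
  ("deckR",(317.5,95),(389.5,247.5)),("deckL",(317,249.5),(245.5,262)),("mug",(343,247),(244,280))):
    p,e=tri(s,a,t,b); print(n,p.round(4),round(e,4))
for n,f in(("s",s),("t",t)):
    h=cv2.cvtColor(f["pixels"],cv2.COLOR_RGB2HSV); m=cv2.inRange(h,(15,120,90),(35,255,255))
    v,u=np.nonzero(m)
    P=np.array([dep(f,x,y) for x,y in zip(u,v)]); k=(P[:,2]>.27)&(P[:,2]<.312)&(P[:,0]<.68)
    # thin brass line: robust line fit on pixels
    uv=np.c_[u,v][k].astype(np.float32)
    if n=="s": uv=uv[(uv[:,0]<262)&(uv[:,0]>245)]
    else: uv=uv[(uv[:,1]>172)&(uv[:,1]<198)]
    l=cv2.fitLine(uv,cv2.DIST_HUBER,0,.01,.01).ravel()
    q=[l[2:]+l[:2]*x for x in(-60,60)]
    W=[onz(f,*x,.301) for x in q]; d=W[1]-W[0]; print(n,len(uv),l,np.array(W).round(4).tolist(),np.degrees(np.arctan(-d[0]/d[1])))
    if n=='t': print("ends",uv[uv[:,0].argmin()],uv[uv[:,0].argmax()],[onz(f,*uv[i],.301).round(3) for i in(uv[:,0].argmin(),uv[:,0].argmax())])
# paddle & ball depth clouds
h=.0
for n,f in(("s",s),("t",t)):
  g=f["pixels"].max(2)
  for nm,c,lo,hi in(("ball",(.60,-.165),.12,.17),("paddle",(.49,-.01),.10,.175)):
    Q=np.array([dep(f,x,y) for y in range(90,260) for x in range(230,370)]); G=g[90:260,230:370].ravel()
    k=(np.hypot(*(Q[:,:2]-c).T)<.05)&(Q[:,2]>lo)&(Q[:,2]<hi); A=Q[k]; print(n,nm,len(A),A.mean(0).round(4),A.min(0).round(3),A.max(0).round(3))
E
```

```text
ball [ 0.6032 -0.1698  0.1412] 0.0025
paddle [ 0.4851 -0.0048  0.1554] 0.0045
coolcheek [ 0.5354 -0.0099  0.0488] 0.0001
lampcheek [ 0.5554 -0.1739  0.0691] 0.0003
deckR [ 0.4584 -0.3537  0.015 ] 0.0074
deckL [0.3918 0.1393 0.0327] 0.0034
mug [0.3277 0.1386 0.105 ] 0.0052
s 414 [ 4.9993962e-02 -9.9874949e-01  2.5498921e+02  1.2616734e+02] [[0.5772, 0.0786, 0.301], [0.6214, -0.241, 0.301]] 7.875765567210435
t 306 [ 9.94616985e-01 -1.03619635e-01  3.18467010e+02  1.85102432e+02] [[0.5729, 0.0974, 0.301], [0.6209, -0.2545, 0.301]] 7.77098185936198
ends [237. 193.] [404. 176.] [array([0.566, 0.161, 0.301]), array([ 0.632, -0.332,  0.301])]
s ball 126 [ 0.6035 -0.1653  0.1466] [ 0.59  -0.186  0.122] [ 0.619 -0.15   0.159]
s paddle 275 [ 0.4881 -0.0079  0.1387] [ 0.465 -0.034  0.1  ] [0.515 0.013 0.161]
t ball 119 [ 0.6044 -0.1666  0.1463] [ 0.587 -0.187  0.125] [ 0.626 -0.149  0.161]
t paddle 156 [ 0.485  -0.0082  0.1417] [ 0.464 -0.032  0.1  ] [0.516 0.015 0.164]
```

>>> jog_arm(
  grip=-1,
  series=[
    {"offset":[0,0,1],"rot":[0,0,-0.66]},
    {"offset":[0,0,1],"rot":[0,0,-0.66]},
    {"offset":[0.42,0.98,1],"rot":[0,0,0]},
    {"offset":[0.42,0.98,1],"rot":[0,0,0]},
    {"offset":[0.42,0.98,0],"rot":[0,0,0]},
    {"offset":[0.42,0.98,0],"rot":[0,0,0]},
    {"offset":[0.42,0.98,0],"rot":[0,0,0]},
    {"offset":[0.42,0.98,0],"rot":[0,0,0]},
    {"offset":[0.42,0.98,0],"rot":[0,0,0]},
    {"offset":[0.42,0.98,0],"rot":[0,0,0]},
    {"offset":[0.42,0.98,0],"rot":[0,0,0]},
    {"offset":[0.42,0.98,0],"rot":[0,0,0]},
  ],
)

```text
t: 1.3
ee_pos: [0.2608, -0.359, 0.2924]
tcp_rot: [-0.0, 0.998, 0.068, -0.0]
force: [-0.7, 0.1, 1.6]
grip_width: 0.002
grip_force: 0.0
```

>>> jog_arm(
  series=[
    {"offset":[0.42,0.98,0],"rot":[0.11,-0.79,0]},
    {"offset":[0.42,0.98,0],"rot":[0.11,-0.79,0]},
    {"offset":[0.42,0.98,0],"rot":[0.11,-0.79,0]},
    {"offset":[0.42,0.98,0],"rot":[0.11,-0.79,0]},
    {"offset":[0.42,0.98,0],"rot":[0.11,-0.79,0]},
    {"offset":[0.42,0.98,0],"rot":[0.11,-0.79,0]},
    {"offset":[0.42,0.98,0],"rot":[0.11,-0.79,0]},
    {"offset":[0.42,0.98,0],"rot":[0.11,-0.79,0]},
    {"offset":[0.42,0.98,0],"rot":[0.11,-0.79,0]},
    {"offset":[0.42,0.98,0],"rot":[0.11,-0.79,0]},
    {"offset":[0,0,0],"rot":[0,0,0]},
    {"offset":[0,0,0],"rot":[0,0,0]},
  ],
)

```text
t: 2.5
ee_pos: [0.3654, -0.1153, 0.2926]
tcp_rot: [-0.024, 0.938, 0.064, 0.34]
force: [0.3, -0.6, -0.1]
grip_width: 0.004
grip_force: 0.0
```

>>> jog_arm(
  series=[
    {"offset":[0.4,1,0]},
    {"offset":[0.4,1,0]},
    {"offset":[0.4,1,0]},
    {"offset":[0.4,0.9,0]},
    {"offset":[0,0,-1]},
    {"offset":[0,0,-1]},
    {"offset":[0,0,-1]},
    {"offset":[0,0,0]},
  ],
)

```text
validation failed for argument at $.se...
```

```bash
python3 - <<'E'
from workcell import *
from h import *
f=grab_frame("wrist"); np.savez("w1.npz",**f); print(f["cam_to_world"].round(3).tolist(),f["camera_matrix"][0].round(1))
cv2.imwrite("pics/w1.png",f["pixels"][:,:,::-1])
E
```

```text
[[0.137, -0.901, 0.411, 0.303], [-0.991, -0.125, 0.057, -0.125], [-0.0, -0.415, -0.91, 0.474], [0.0, 0.0, 0.0, 1.0]] [343.8   0.  277.2]
```

View pics/w1.png

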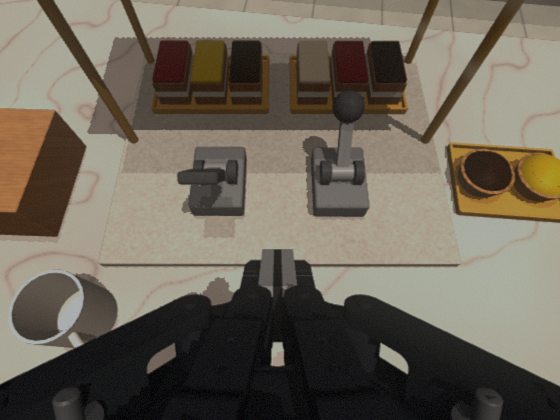

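The wrist view shows the ball at (348,107), the paddle edge-on with its end at (199,177), cheek pairs at (216,171) and (341,171), and the deck's front edge at row 264. I'll triangulate these against the top view.

```bash
python3 - <<'E'
from h import *
s,t,w=load("scene0.npz"),load("top0.npz"),load("w1.npz")
O=np.array([.5495,-.092,0]);ex=np.array([.9907,.1357,0]);ey=np.array([-.1357,.9907,0])
for n,a,b,c in(("ball",(348,107),(342,195.5),(262,122)),("cool",(216,171),(291,220),(275.8,190)),("lamp",(341,171.5),(340,214.5),(278.5,134.5)),("deckL",(104,264),(245.5,262),(317,249.5)),("deckR",(457,264),(389.5,247.5),(317.5,95)),("paddle",(199,177),(291,229),(295,181.8))):
    for m,(p,e) in(("t",tri(w,a,t,b)),("s",tri(w,a,s,c))): print(n,m,p.round(3),round(e,4),"disp",[round(float((p-O)@x),3) for x in(ex,ey)])
# depth in wrist
for n,c,lo,hi in(("ball",(.60,-.168),.115,.17),("paddle",(.49,-.008),.10,.175)):
    Q=np.array([dep(w,x,y) for y in range(60,260) for x in range(130,420)]);k=(np.hypot(*(Q[:,:2]-c[:2]).T)<.05)&(Q[:,2]>lo)&(Q[:,2]<hi);A=Q[k]-O
    D=np.c_[A@ex,A@ey,A[:,2]];print(n,D.mean(0).round(3),D.min(0).round(3),D.max(0).round(3))
E
```

```text
ball t [ 0.606 -0.172  0.136] 0.0011 disp [0.045, -0.086]
ball s [ 0.603 -0.171  0.139] 0.0013 disp [0.042, -0.086]
cool t [ 0.532 -0.009  0.066] 0.0009 disp [-0.006, 0.085]
cool s [ 0.535 -0.006  0.06 ] 0.0008 disp [-0.003, 0.087]
lamp t [ 0.557 -0.177  0.062] 0.0039 disp [-0.004, -0.085]
lamp s [ 0.556 -0.178  0.062] 0.0016 disp [-0.005, -0.086]
deckL t [ 0.397  0.141 -0.01 ] 0.0061 disp [-0.119, 0.252]
deckL s [0.394 0.132 0.008] 0.005 disp [-0.123, 0.243]
deckR t [ 0.456 -0.348  0.025] 0.006 disp [-0.128, -0.241]
deckR s [ 0.461 -0.351  0.018] 0.0038 disp [-0.123, -0.245]
paddle t [ 0.492 -0.006  0.12 ] 0.0027 disp [-0.045, 0.093]
paddle s [ 0.483 -0.011  0.135] 0.001 disp [-0.055, 0.089]
ball [ 0.039 -0.086  0.142] [ 0.026 -0.106  0.115] [ 0.062 -0.068  0.155]
paddle [-0.062  0.083  0.149] [-0.072  0.064  0.108] [-0.033  0.108  0.158]
```

>>> jog_arm(
  series=[
    {"offset":[0.4,1,0],"rot":[0,0,0]},
    {"offset":[0.4,1,0],"rot":[0,0,0]},
    {"offset":[0.4,1,0],"rot":[0,0,0]},
    {"offset":[0.4,0.9,0],"rot":[0,0,0]},
    {"offset":[0,0,-1],"rot":[0,0,0]},
    {"offset":[0,0,-1],"rot":[0,0,0]},
    {"offset":[0,0,-1],"rot":[0,0,0]},
    {"offset":[0,0,0],"rot":[0,0,0]},
  ],
)

```text
t: 3.35
ee_pos: [0.4045, -0.0174, 0.2148]
tcp_rot: [-0.025, 0.939, 0.064, 0.338]
force: [0.5, 0.5, 1.0]
grip_width: 0.003
grip_force: 0.0
```

>>> jog_arm(
  series=[
    {"offset":[0,-0.2,-1],"rot":[0,0,0]},
    {"offset":[0,0,-1],"rot":[0,0,0]},
    {"offset":[0,0,-1],"rot":[0,0,0]},
    {"offset":[0,0,0],"rot":[0,0,0]},
    {"offset":[0.59,0.08,0],"rot":[0,0,0]},
    {"offset":[0.59,0.08,0],"rot":[0,0,0]},
    {"offset":[0.59,0.08,0],"rot":[0,0,0]},
    {"offset":[0.59,0.08,0],"rot":[0,0,0]},
    {"offset":[0.59,0.08,0],"rot":[0,0,0]},
    {"offset":[0,0,0],"rot":[0,0,0]},
  ],
)

```text
t: 4.35
ee_pos: [0.4836, -0.0106, 0.1565]
tcp_rot: [-0.027, 0.937, 0.066, 0.343]
force: [-0.4, 0.9, 0.4]
grip_width: -0.002
grip_force: 0.0
```

```bash
python3 - <<'E'
from workcell import *
from h import *
s=get_state(); print(s["ee_pos"],s["joint_positions"],s["force"])
f=grab_frame("wrist"); g=grab_frame("scene")
im=np.hstack([cv2.resize(f["pixels"][60:340,100:380],(400,400)),cv2.resize(g["pixels"][100:240,235:375],(400,400),interpolation=3)])
cv2.imwrite("pics/w2.png",im[:,:,::-1])
E
```

```text
[ 0.48358058 -0.01062305  0.15648618] [-0.19874249 -0.05709826  2.49131861  1.4178992   0.22359724 -0.10445771] [-0.41793132  0.93383062  0.35355577]
```

View pics/w2.png

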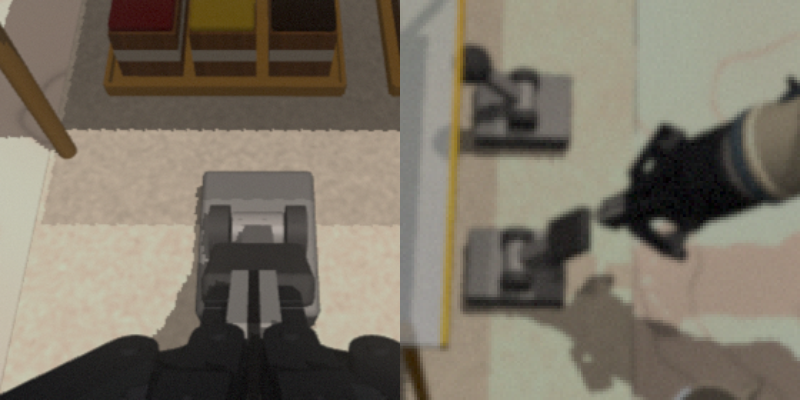

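Here the closed fingertips sit just on the robot side of the paddle. At this 40° tilt the wrist is near-singular (j5 is about 0.2), so I'll back off, reduce the tilt and lower the tool.

>>> jog_arm(
  series=[
    {"offset":[-0.59,-0.08,0],"rot":[0,0,0]},
    {"offset":[-0.59,-0.08,0],"rot":[0,0,0]},
    {"offset":[-0.59,-0.08,0],"rot":[-0.08,0.6,0]},
    {"offset":[0,0,0],"rot":[-0.08,0.6,0]},
    {"offset":[0,0,0],"rot":[-0.08,0.6,0]},
    {"offset":[0,0,0],"rot":[-0.08,0.6,0]},
    {"offset":[0,0,0],"rot":[-0.08,0.6,0]},
    {"offset":[0,0,0],"rot":[-0.08,0.6,0]},
    {"offset":[0,0,0],"rot":[0,0,0]},
    {"offset":[0,0,0],"rot":[0,0,0]},
  ],
)

```text
t: 5.45
ee_pos: [0.4422, -0.012, 0.155]
tcp_rot: [-0.024, 0.974, 0.069, 0.216]
force: [-0.5, 0.5, -1.0]
grip_width: 0.002
grip_force: 0.0
```

```bash
cat > st.py <<'E'
from workcell import *
from h import *
from scipy.spatial.transform import Rotation as R
O=np.array([.5495,-.092,0]);ex=np.array([.9907,.1357,0]);ey=np.array([-.1357,.9907,0])
s=get_state(); p=s["ee_pos"]; q=s["tcp_rot"]; z=R.from_quat(q[[1,2,3,0]]).as_matrix()
print("t",s["t"],"disp",round(float((p-O)@ex),4),round(float((p-O)@ey),4),round(p[2],4),"j",s["joint_positions"].round(2),"tilt",np.degrees(np.arctan2(z[:,2]@ex,-z[2,2])).round(1),"side",(z[:,2]@ey).round(3),"y.ey",(z[:,1]@ey).round(4),"y.ex",(z[:,1]@ex).round(4),"F",s["force"].round(1),s["grip_width"])
E
python3 st.py
```

```text
t 5.45 disp -0.0955 0.0939 0.155 j [-0.15 -0.1   2.36  0.3   0.48  1.04] tilt 25.1 side 0.019 y.ey -0.9998 y.ex 0.0088 F [-0.5  0.5 -1. ] 0.0023160935808048994
```

>>> jog_arm(
  series=[
    {"offset":[0,-0.2,-0.5],"rot":[0,0,0]},
    {"offset":[0,0,0],"rot":[0,0,0]},
    {"offset":[0.55,0.08,0],"rot":[0,0,0]},
    {"offset":[0.55,0.08,0],"rot":[0,0,0]},
    {"offset":[0.55,0.08,0],"rot":[0,0,0]},
    {"offset":[0.55,0.08,0],"rot":[0,0,0]},
    {"offset":[0.55,0.08,0],"rot":[0,0,0]},
    {"offset":[0,0,0],"rot":[0,0,0]},
  ],
)

```text
t: 6.25
ee_pos: [0.5146, -0.0064, 0.1432]
tcp_rot: [-0.024, 0.973, 0.069, 0.217]
force: [0.3, -0.6, 0.0]
grip_width: -0.001
grip_force: 0.0
```

```bash
python3 st.py
```

```text
t 6.25 disp -0.023 0.0895 0.1432 j [-0.1   0.05  2.25  0.29  0.43  1.09] tilt 25.2 side 0.019 y.ey -0.9998 y.ex 0.0097 F [ 0.3 -0.6  0. ] -0.0005374413758640914
```

>>> jog_arm(
  series=[
    {"offset":[0.5,0.07,0],"rot":[0,0,0]},
    {"offset":[0.5,0.07,0],"rot":[0,0,0]},
    {"offset":[0.5,0.07,0],"rot":[0,0,0]},
    {"offset":[0.3,0.04,0],"rot":[0,0,0]},
    {"offset":[0,0,0],"rot":[0,0,0]},
    {"offset":[-0.8,-0.11,0],"rot":[0,0,0]},
    {"offset":[-0.8,-0.11,0],"rot":[0,0,0]},
    {"offset":[-0.8,-0.11,0],"rot":[0,0,0]},
    {"offset":[-0.8,-0.11,0],"rot":[0,0,0]},
    {"offset":[-0.8,-0.11,0],"rot":[0,0,0]},
    {"offset":[0,0,0],"rot":[0,0,0]},
  ],
)

```text
t: 7.35
ee_pos: [0.4544, -0.0141, 0.1421]
tcp_rot: [-0.024, 0.974, 0.069, 0.215]
force: [0.4, -0.6, -0.1]
grip_width: -0.004
grip_force: 0.0
```

```bash
python3 st.py; python3 - <<'E'
from workcell import *
from h import *
f=grab_frame("wrist"); g=grab_frame("scene")
im=np.hstack([cv2.resize(f["pixels"][:,:],(533,400)),cv2.resize(g["pixels"][100:240,235:325],(257,400),interpolation=3)])
cv2.imwrite("pics/w3.png",im[:,:,::-1])
E
```

```text
t 7.35 disp -0.0837 0.09 0.1421 j [-0.15 -0.05  2.35  0.33  0.44  1.01] tilt 25.0 side 0.019 y.ey -0.9998 y.ex 0.0086 F [ 0.4 -0.6 -0.1] -0.0044106778538021375
```

View pics/w3.png

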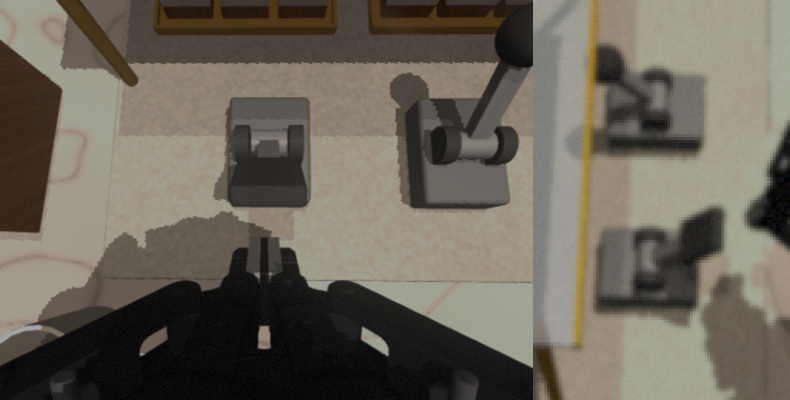

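Left: the paddle is still leaning towards the robot at about (268,180). Right: the scene view confirms it, so the cooling lever was not flipped. I'll check where the fingers really are against the cameras.

```bash
python3 - <<'E'
from workcell import *
from h import *
O=np.array([.5495,-.092,0]);ex=np.array([.9907,.1357,0]);ey=np.array([-.1357,.9907,0])
p=get_state()["ee_pos"]
for n in("scene","top","wrist"):
    f=grab_frame(n); T=np.linalg.inv(f["cam_to_world"]); c=T[:3,:3]@p+T[:3,3]; u=f["camera_matrix"]@c/c[2]
    print(n,"TCP px",u[:2].round(1),"z",c[2].round(3),"depth",f["range_z"][int(u[1]),int(u[0])])
    Q=np.array([dep(f,x,y) for y in range(0,420) for x in range(0,560)])-O; D=np.c_[Q@ex,Q@ey,Q[:,2]]
    for nm,y in(("paddle",.088),("tip",.09)):
        lo,hi=(-.085,.1) if nm=="paddle" else (-.14,-.076)
        k=(abs(D[:,1]-y)<(.03))&(D[:,0]>lo)&(D[:,0]<hi)&(D[:,2]>.09)&(D[:,2]<.28); A=D[k]
        if len(A): print(" ",nm,len(A),np.percentile(A,[1,50,99],0).round(3).tolist())
E
```

```text
scene TCP px [304.8 181.2] z 1.324 depth 1.4580777
  paddle 297 [[-0.07, 0.068, 0.091], [-0.049, 0.092, 0.139], [-0.017, 0.111, 0.161]]
  tip 313 [[-0.129, 0.062, 0.188], [-0.111, 0.096, 0.234], [-0.089, 0.118, 0.279]]
top TCP px [293.4 238.8] z 1.665 depth 1.7944345
  paddle 166 [[-0.072, 0.07, 0.092], [-0.052, 0.092, 0.143], [-0.017, 0.113, 0.164]]
  tip 76 [[-0.122, 0.061, 0.185], [-0.106, 0.097, 0.227], [-0.089, 0.119, 0.267]]
wrist TCP px [275.4 242.1] z 0.191 depth 0.32123372
  paddle 4271 [[-0.071, 0.066, 0.094], [-0.057, 0.087, 0.151], [-0.019, 0.108, 0.157]]
  tip 30033 [[-0.127, 0.061, 0.191], [-0.115, 0.089, 0.252], [-0.091, 0.12, 0.275]]
```

```bash
python3 - <<'E'
from workcell import *
from h import *
O=np.array([.5495,-.092,0]);ex=np.array([.9907,.1357,0]);ey=np.array([-.1357,.9907,0])
f=grab_frame("wrist")
for v in range(236,330,8):
  for u in (264,286):
    q=dep(f,u,v)-O; print(v,u,f["pixels"][v,u],f["range_z"][v,u].round(3),[round(float(x),3) for x in(q@ex,q@ey,q[2])],end=" | ")
  print()
g=grab_frame("scene")
im=np.hstack([cv2.resize(f["pixels"][200:350,200:350],(400,400),interpolation=3),cv2.resize(g["pixels"][150:220,270:340],(400,400),interpolation=3)])
cv2.imwrite("pics/w4.png",im[:,:,::-1])
E
```

```text
236 264 [76 71 62] 0.32 [-0.066, 0.103, 0.015] | 236 286 [143 128 113] 0.322 [-0.065, 0.082, 0.013] | 
244 264 [80 69 63] 0.319 [-0.073, 0.103, 0.015] | 244 286 [145 132 117] 0.319 [-0.073, 0.082, 0.015] | 
252 264 [71 68 63] 0.145 [-0.088, 0.093, 0.189] | 252 286 [71 66 65] 0.144 [-0.088, 0.084, 0.19] | 
260 264 [73 70 67] 0.138 [-0.092, 0.093, 0.196] | 260 286 [74 70 66] 0.137 [-0.092, 0.084, 0.196] | 
268 264 [69 67 62] 0.13 [-0.095, 0.092, 0.203] | 268 286 [69 66 62] 0.13 [-0.095, 0.084, 0.203] | 
276 264 [73 68 66] 0.123 [-0.098, 0.092, 0.21] | 276 286 [70 68 65] 0.123 [-0.098, 0.084, 0.21] | 
284 264 [67 68 61] 0.118 [-0.1, 0.092, 0.214] | 284 286 [56 53 49] 0.118 [-0.1, 0.084, 0.215] | 
292 264 [19 16 18] 0.11 [-0.102, 0.091, 0.222] | 292 286 [21 22 21] 0.11 [-0.102, 0.084, 0.222] | 
300 264 [19 22 16] 0.105 [-0.104, 0.091, 0.227] | 300 286 [14 17 17] 0.106 [-0.105, 0.084, 0.225] | 
308 264 [19 18 15] 0.101 [-0.106, 0.091, 0.231] | 308 286 [17 16  9] 0.103 [-0.107, 0.084, 0.228] | 
316 264 [16 13 16] 0.098 [-0.108, 0.09, 0.233] | 316 286 [14  9  9] 0.102 [-0.109, 0.084, 0.229] | 
324 264 [12 14 13] 0.091 [-0.109, 0.09, 0.24] | 324 286 [ 8  9 15] 0.108 [-0.112, 0.084, 0.222] |
```

View pics/w4.png

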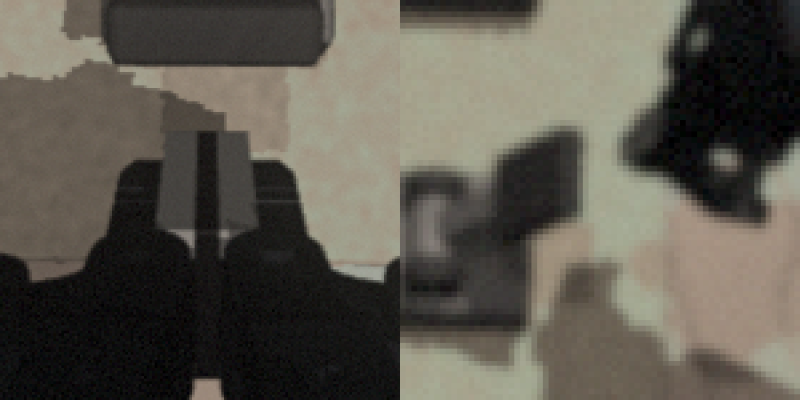

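The three cameras agree that the fingertips end about 40 mm short of the reported TCP, so the fingers passed over the paddle. I'll use the earlier 40° frame to tell whether the offset runs along the tool or along the world's z.

```bash
python3 - <<'E'
from workcell import *
from h import *
from scipy.spatial.transform import Rotation as R
def go(f,p,q,n):
    M=R.from_quat([q[1],q[2],q[3],q[0]]).as_matrix()
    P=np.array([dep(f,u,v) for v in range(236,300) for u in (264,266,286,288)]); D=(P-p)@M
    k=f["range_z"][236:300,:][:,[264,266,286,288]].ravel()<.16; D=D[k]; D=D[f["pixels"][236:300][:,[264,266,286,288]].reshape(-1,3)[k].max(1)>50]
    print(n,"tool frame: max z",D[:,2].max().round(4),"x",np.median(D[:,0]).round(4),"y",D[:,1].min().round(4),D[:,1].max().round(4), "cam in tool",((f["cam_to_world"][:3,3]-p)@M).round(4), "Rcam", (M.T@f["cam_to_world"][:3,:3]).round(3).tolist())
go(load("w1.npz"),np.array([.3654,-.1153,.2926]),[-.024,.938,.064,.340],"w1")
s=get_state(); go(grab_frame("wrist"),s["ee_pos"],s["tcp_rot"],"now")
f=load("top0.npz"); p=np.array([.15557,-.6048,.192])
T=np.linalg.inv(f["cam_to_world"]); c=T[:3,:3]@p+T[:3,3]; print((f["camera_matrix"]@c/c[2]).round(0))
E
```

```text
w1 tool frame: max z -0.0416 x 0.0118 y -0.0048 0.0056 cam in tool [ 0.0676  0.0008 -0.1797] Rcam [[0.001, -0.964, -0.264], [1.0, 0.001, 0.001], [-0.0, -0.264, 0.964]]
now tool frame: max z -0.0417 x 0.0121 y -0.0047 0.0056 cam in tool [ 0.0678  0.001  -0.1799] Rcam [[0.0, -0.964, -0.264], [1.0, 0.0, 0.0], [0.0, -0.264, 0.964]]
[489. 341.   1.]
```

The offset runs along the tool and is the same in both views: the finger ends sit 42 mm behind the reported TCP. I'll apply that correction and push again lower down.

>>> jog_arm(
  series=[
    {"offset":[0,0,-0.8],"rot":[0,0,0]},
    {"offset":[0,0,-0.8],"rot":[0,0,0]},
    {"offset":[0,0,0],"rot":[0,0,0]},
    {"offset":[0.55,0.08,0],"rot":[0,0,0]},
    {"offset":[0.55,0.08,0],"rot":[0,0,0]},
    {"offset":[0.55,0.08,0],"rot":[0,0,0]},
  ],
)

```text
t: 8.35
ee_pos: [0.5007, -0.0081, 0.1039]
tcp_rot: [-0.024, 0.973, 0.069, 0.217]
force: [-1.4, 0.2, 0.9]
grip_width: 0.002
grip_force: 0.9
```

```bash
python3 st.py
```

```text
t 8.35 disp -0.0369 0.0898 0.1039 j [-0.11  0.11  2.31  0.4   0.32  0.96] tilt 25.2 side 0.019 y.ey -0.9998 y.ex 0.0092 F [-1.4  0.2  0.9] 0.0015949151802965979
```

>>> jog_arm(
  series=[
    {"offset":[0.5,0.07,0],"rot":[0,0,0]},
    {"offset":[0.5,0.07,0],"rot":[0,0,0]},
    {"offset":[0.5,0.07,0],"rot":[0,0,0]},
    {"offset":[0.5,0.07,0],"rot":[0,0,0]},
    {"offset":[0.5,0.07,0],"rot":[0,0,0]},
    {"offset":[0.5,0.07,0],"rot":[0,0,0]},
    {"offset":[0,0,0],"rot":[0,0,0]},
    {"offset":[0,0,0],"rot":[0,0,0]},
    {"offset":[0,0,0],"rot":[0,0,0]},
  ],
)

```text
t: 9.25
ee_pos: [0.5728, 0.0022, 0.1026]
tcp_rot: [-0.024, 0.974, 0.069, 0.216]
force: [-1.2, -1.0, 0.4]
grip_width: 0.001
grip_force: 0.0
```

```bash
python3 st.py
```

```text
t 9.25 disp 0.0359 0.0902 0.1026 j [-0.07  0.21  2.18  0.32  0.34  1.08] tilt 25.0 side 0.019 y.ey -0.9998 y.ex 0.009 F [-1.2 -1.   0.4] 0.0009409551550828547
```

>>> jog_arm(
  series=[
    {"offset":[-0.8,-0.11,0],"rot":[0,0,0]},
    {"offset":[-0.8,-0.11,0],"rot":[0,0,0]},
    {"offset":[-0.8,-0.11,0],"rot":[0,0,0]},
    {"offset":[-0.8,-0.11,0.5],"rot":[0,0,0]},
    {"offset":[-0.8,-0.11,1],"rot":[0,0,0]},
    {"offset":[0,0,1],"rot":[0,0,0]},
    {"offset":[0,0,0],"rot":[0,0,0]},
  ],
)

```text
t: 9.95
ee_pos: [0.4748, -0.012, 0.1687]
tcp_rot: [-0.023, 0.973, 0.069, 0.219]
force: [0.1, 0.2, -0.3]
grip_width: 0.003
grip_force: 0.0
```

```bash
python3 st.py; python3 - <<'E'
from workcell import *
from h import *
O=np.array([.5495,-.092,0]);ex=np.array([.9907,.1357,0]);ey=np.array([-.1357,.9907,0])
for n in("scene","top","wrist"):
    f=grab_frame(n)
    Q=np.array([dep(f,x,y) for y in range(0,420) for x in range(0,560)])-O; D=np.c_[Q@ex,Q@ey,Q[:,2]]
    for nm,y in(("paddle",.088),("ball",-.086)):
        k=(abs(D[:,1]-y)<(.03))&(D[:,0]>-.08)&(D[:,0]<.1)&(D[:,2]>.09)&(D[:,2]<.175); A=D[k]
        if len(A)>5: print(n,nm,len(A),np.percentile(A,[1,50,99],0).round(3).tolist())
E
```

```text
t 9.95 disp -0.0632 0.0894 0.1687 j [-0.13 -0.07  2.3   0.27  0.51  1.08] tilt 25.4 side 0.017 y.ey -0.9998 y.ex 0.0084 F [ 0.1  0.2 -0.3] 0.002672256322001153
scene paddle 237 [[0.013, 0.067, 0.091], [0.039, 0.092, 0.13], [0.056, 0.111, 0.158]]
scene ball 177 [[0.014, -0.1, 0.091], [0.038, -0.08, 0.144], [0.055, -0.066, 0.157]]
top paddle 218 [[0.01, 0.072, 0.092], [0.042, 0.092, 0.14], [0.065, 0.113, 0.165]]
top ball 163 [[0.008, -0.101, 0.091], [0.038, -0.082, 0.144], [0.065, -0.065, 0.158]]
wrist paddle 5626 [[0.013, 0.065, 0.092], [0.043, 0.086, 0.138], [0.065, 0.108, 0.157]]
wrist ball 4327 [[0.012, -0.095, 0.091], [0.036, -0.08, 0.139], [0.062, -0.068, 0.154]]
```

Cooling is now fully on: the paddle centre is at x≈+0.045 in all three views. Before gripping the ball I'll check how far the arm can tilt there.

```bash
cat > kin.py <<'E'
import numpy as np
from scipy.optimize import least_squares
O=np.array([.5495,-.092,0]);ex=np.array([.9907,.1357,0]);ey=np.array([-.1357,.9907,0])
S=[((.1556,-.6048,.192),0,.3536,1.634),((.4422,-.012,.155),25.1,-.10,2.36),((.5146,-.0064,.1432),25.2,.05,2.25),((.5728,.0022,.1026),25,.21,2.18),((.4836,-.0106,.1565),40.3,-.0571,2.4913),((.4748,-.012,.1687),25.4,-.07,2.30),((.5007,-.0081,.1039),25.2,.11,2.31)]
zt=lambda t:np.sin(np.radians(t))*ex-np.cos(np.radians(t))*np.array([0,0,1])
def wc(p,t,L3): w=np.array(p)-L3*zt(t); return np.hypot(w[0],w[1]),w[2]
def fk(x,a,b): h,L1,L2,r0,L3=x; return r0+L1*np.sin(a)+L2*np.sin(a+b),h+L1*np.cos(a)+L2*np.cos(a+b)
F=lambda x:np.ravel([np.subtract(wc(p,t,x[4]),fk(x,a,b)) for p,t,a,b in S])
r=least_squares(F,[.3,.5,.5,0,.25]); x=r.x; print(x.round(3),abs(r.fun).max().round(4))
E
cat >> kin.py <<'E'
for t in(25,30,35,40,45):
  for nm,b in(("on",(.045,.134)),("mid",(-.005,.15)),("off",(-.056,.134))):
    p=O+b[0]*ex-.085*ey+[0,0,b[1]]+.055*zt(t)
    w=wc(p,t,x[4]); s=least_squares(lambda q:np.subtract(w,fk(x,*q)),[.2,2.2]).x
    print(t,nm,s.round(2),"j5~",round(np.radians(180-t)-s.sum(),2))
E
python3 kin.py
```

```text
[0.178 0.555 0.444 0.021 0.321] 0.0097
25 on [0.37 2.01] j5~ 0.33
25 mid [0.28 2.09] j5~ 0.33
25 off [0.24 2.2 ] j5~ 0.26
30 on [0.36 2.06] j5~ 0.2
30 mid [0.27 2.14] j5~ 0.21
30 off [0.24 2.24] j5~ 0.13
35 on [0.35 2.11] j5~ 0.07
35 mid [0.27 2.19] j5~ 0.07
35 off [0.24 2.29] j5~ 0.0
40 on [0.36 2.15] j5~ -0.07
40 mid [0.27 2.23] j5~ -0.06
40 off [0.25 2.33] j5~ -0.14
45 on [0.37 2.2 ] j5~ -0.21
45 mid [0.29 2.28] j5~ -0.2
45 off [0.27 2.37] j5~ -0.29
```

```bash
python3 - <<'E'
from workcell import *
from h import *
from scipy.spatial.transform import Rotation as R
s=get_state();q=s["tcp_rot"];M=R.from_quat(q[[1,2,3,0]]).as_matrix()
for n in("scene","top"):
    f=grab_frame(n); D=(np.array([dep(f,x,y) for y in range(420) for x in range(560)])-s["ee_pos"])@M
    for z in np.arange(-.32,-.03,.02):
        A=D[(abs(D[:,2]-z)<.01)&(abs(D[:,0])<.13)&(abs(D[:,1])<.12)]
        if len(A)>4: print(n,z.round(2),len(A),"x",np.percentile(A[:,0],[2,98]).round(3),"y",np.percentile(A[:,1],[2,98]).round(3))
E
```

```text
scene -0.32 63 x [0.029 0.042] y [-0.03  0.02]
scene -0.3 235 x [-0.005  0.045] y [-0.039  0.02 ]
scene -0.28 197 x [-0.014  0.045] y [-0.039  0.02 ]
scene -0.26 222 x [-0.013  0.041] y [-0.04   0.019]
scene -0.24 252 x [-0.018  0.043] y [-0.041  0.023]
scene -0.22 132 x [-0.012  0.042] y [-0.041  0.017]
scene -0.2 186 x [-0.011  0.04 ] y [-0.039  0.017]
scene -0.18 175 x [-0.011  0.04 ] y [-0.039  0.02 ]
scene -0.16 57 x [-0.007  0.037] y [-0.041  0.002]
scene -0.14 155 x [-0.006  0.022] y [-0.06   0.056]
scene -0.12 181 x [-0.008  0.02 ] y [-0.062  0.055]
scene -0.1 136 x [-0.004  0.019] y [-0.042  0.043]
scene -0.08 52 x [-0.006  0.016] y [-0.03   0.028]
scene -0.06 50 x [0.    0.014] y [-0.014  0.012]
scene -0.04 14 x [-0.002  0.012] y [-0.012  0.01 ]
top -0.32 18 x [0.031 0.041] y [-0.01   0.022]
top -0.3 46 x [0.024 0.048] y [-0.027  0.028]
top -0.28 44 x [0.024 0.046] y [-0.024  0.028]
top -0.26 46 x [0.021 0.041] y [-0.033  0.03 ]
top -0.24 77 x [0.011 0.042] y [-0.042  0.032]
top -0.22 23 x [0.015 0.041] y [-0.039  0.024]
top -0.2 62 x [0.013 0.039] y [-0.039  0.024]
top -0.18 54 x [0.002 0.039] y [-0.04   0.026]
top -0.16 13 x [-0.007  0.037] y [-0.043  0.036]
top -0.14 84 x [-0.01   0.014] y [-0.064  0.056]
top -0.12 74 x [-0.011  0.014] y [-0.064  0.055]
top -0.1 50 x [-0.001  0.017] y [-0.047  0.038]
top -0.08 18 x [0.002 0.014] y [-0.03   0.029]
top -0.06 13 x [0.007 0.013] y [-0.015  0.004]
top -0.04 5 x [0.007 0.011] y [-0.01   0.007]
```

The gripper's profile stays within 45 mm of its axis, so a tilt of about 27° leaves about 35 mm to the shelf edge. Opening and moving to the lamps lever's lane.

>>> jog_arm(
  grip=1,
  series=[
    {"offset":[0.135,-0.985,0],"rot":[0.05,-0.4,0]},
    {"offset":[0.135,-0.985,0],"rot":[0,0,0]},
    {"offset":[0.135,-0.985,0],"rot":[0,0,0]},
    {"offset":[0.135,-0.985,0],"rot":[0,0,0]},
    {"offset":[0.135,-0.985,0],"rot":[0,0,0]},
    {"offset":[0.135,-0.985,0],"rot":[0,0,0]},
    {"offset":[0.135,-0.985,0],"rot":[0,0,0]},
    {"offset":[0,0,-0.9],"rot":[0,0,0]},
    {"offset":[0,0,-0.9],"rot":[0,0,0]},
    {"offset":[0,0,-0.9],"rot":[0,0,0]},
    {"offset":[0,0,-0.9],"rot":[0,0,0]},
    {"offset":[0,0,0],"rot":[0,0,0]},
  ],
)

```text
t: 11.4
ee_pos: [0.4948, -0.1824, 0.0715]
tcp_rot: [-0.027, 0.97, 0.068, 0.23]
force: [-0.1, -0.0, 0.1]
grip_width: 1.004
grip_force: 0.0
```

```bash
python3 st.py;  python3 - <<'E'
from workcell import *
from h import *
f=grab_frame("wrist"); np.savez("w5.npz",**f); cv2.imwrite("pics/w5.png",f["pixels"][:,:,::-1])
E
```

```text
t 11.4 disp -0.0665 -0.0821 0.0715 j [-0.59  0.25  2.25  0.86  0.43  0.09] tilt 26.8 side 0.022 y.ey -0.9997 y.ex 0.0092 F [-0.1 -0.   0.1] 1.0037297039572497
```

View pics/w5.png

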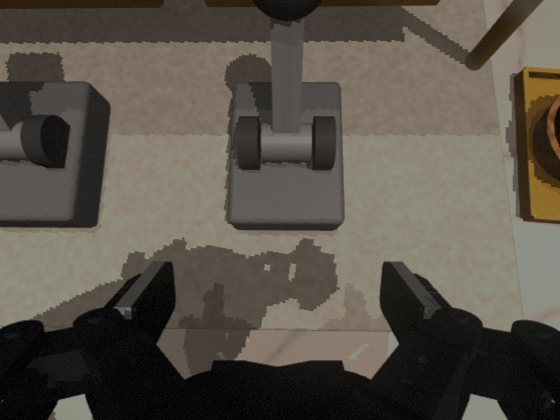

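The wrist view shows the lever arm at column 287, the ball at the top near (286,5), and the open finger tips at columns 175 and 382. I'll measure the ball's offset in the tool frame.

```bash
python3 - <<'E'
from workcell import *
from h import *
from scipy.spatial.transform import Rotation as R
w=load("w5.npz"); s=get_state(); p=s["ee_pos"]; M=R.from_quat(s["tcp_rot"][[1,2,3,0]]).as_matrix()
for n,(u,v) in dict(ball=(286,6),ballL=(260,4),ballR=(313,4),armL=(275,60),armR=(302,60),fL=(174,275),fR=(384,275),cheekL=(238,140),cheekR=(335,140)).items():
    print(n,((dep(w,u,v)-p)@M).round(4),dep(w,u,v).round(3))
v,u=np.nonzero(w["pixels"][:14,230:340].max(2)<70); print(u.min()+230,u.max()+230,u.mean()+230)
E
```

```text
ball [ 0.1111  0.0042 -0.0138] [ 0.588 -0.175  0.136]
ballL [ 0.1138 -0.0072 -0.0067] [ 0.592 -0.163  0.131]
ballR [ 0.1132  0.0162 -0.0092] [ 0.594 -0.186  0.132]
armL [ 0.093  -0.0007  0.0098] [ 0.582 -0.17   0.106]
armR [0.093  0.013  0.0098] [ 0.584 -0.184  0.106]
fL [-0.0439 -0.073   0.0445] [ 0.466 -0.112  0.015]
fR [ 0.0042  0.0434 -0.0525] [ 0.482 -0.23   0.121]
cheekL [ 0.0519 -0.0225  0.0256] [ 0.55  -0.152  0.074]
cheekR [0.052  0.034  0.0245] [ 0.557 -0.208  0.074]
230 339 284.40588235294115
```

>>> jog_arm(
  series=[
    {"offset":[0.02,-0.16,0.36],"rot":[0,0,0]},
    {"offset":[0.7,0.095,0],"rot":[0,0,0]},
    {"offset":[0.7,0.095,0],"rot":[0,0,0]},
    {"offset":[0.7,0.095,0],"rot":[0,0,0]},
    {"offset":[0.7,0.095,0],"rot":[0,0,0]},
    {"offset":[0.7,0.095,0],"rot":[0,0,0]},
    {"offset":[0.7,0.095,0],"rot":[0,0,0]},
    {"offset":[0.7,0.095,0],"rot":[0,0,0]},
    {"offset":[0.5,0.068,0],"rot":[0,0,0]},
    {"offset":[0,0,0],"rot":[0,0,0]},
    {"offset":[0,0,0],"rot":[0,0,0]},
  ],
)

```text
t: 12.55
ee_pos: [0.6325, -0.1694, 0.0849]
tcp_rot: [-0.025, 0.97, 0.069, 0.233]
force: [-0.3, 0.0, 0.1]
grip_width: 0.998
grip_force: 0.0
```

```bash
python3 st.py;  python3 - <<'E'
from workcell import *
from h import *
from scipy.spatial.transform import Rotation as R
w=grab_frame("wrist"); cv2.imwrite("pics/w6.png",w["pixels"][:,:,::-1])
s=get_state(); p=s["ee_pos"]; M=R.from_quat(s["tcp_rot"][[1,2,3,0]]).as_matrix()
D=(np.array([dep(w,x,y) for y in range(420) for x in range(560)])-p)@M
k=(abs(D[:,0])<.035)&(abs(D[:,1])<.03)&(D[:,2]>-.1)&(D[:,2]<-.02); A=D[k]; print(len(A),np.percentile(A,[1,50,99],0).round(4).tolist())
E
```

```text
t 12.55 disp 0.0717 -0.0879 0.0849 j [-0.41  0.37  2.01  0.65  0.43  0.47] tilt 27.1 side 0.019 y.ey -0.9998 y.ex 0.01 F [-0.3  0.   0.1] 0.9980868222531971
8127 [[-0.033, -0.0187, -0.0745], [0.0083, -0.0008, -0.0684], [0.0209, 0.0168, -0.0423]]
```

View pics/w6.png

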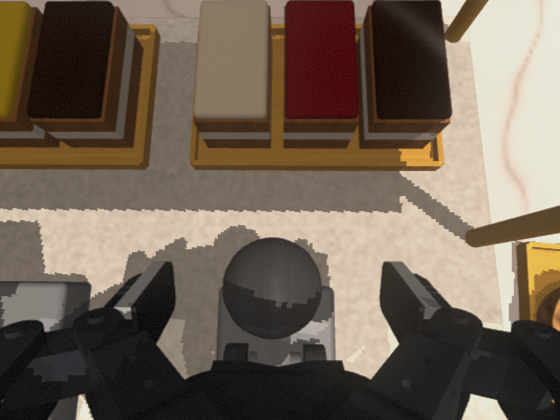

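The ball is centred between the pads, at column 272 against a finger midpoint of 278. I'll advance 7 mm along the tool and close.

>>> jog_arm(
  series=[
    {"offset":[0.13,0.02,-0.25],"rot":[0,0,0]},
    {"offset":[0,0,0],"rot":[0,0,0]},
  ],
)

```text
t: 12.8
ee_pos: [0.6353, -0.169, 0.0774]
tcp_rot: [-0.025, 0.97, 0.069, 0.233]
force: [0.5, 0.4, -0.2]
grip_width: 0.995
grip_force: 0.0
```

>>> jog_arm(
  grip=-1,
  series=[
    {"offset":[0,0,0],"rot":[0,0,0]},
    {"offset":[0,0,0],"rot":[0,0,0]},
    {"offset":[0,0,0],"rot":[0,0,0]},
    {"offset":[0,0,0],"rot":[0,0,0]},
    {"offset":[0,0,0],"rot":[0,0,0]},
    {"offset":[0,0,0],"rot":[0,0,0]},
    {"offset":[0,0,0],"rot":[0,0,0]},
    {"offset":[0,0,0],"rot":[0,0,0]},
  ],
)

```text
t: 13.6
ee_pos: [0.635, -0.1666, 0.0782]
tcp_rot: [-0.027, 0.97, 0.07, 0.232]
force: [-4.6, 10.2, 8.2]
grip_width: 0.441
grip_force: 58.9
```

```bash
python3 st.py
```

```text
t 13.6 disp 0.0746 -0.0856 0.0782 j [-0.41  0.38  2.01  0.66  0.43  0.46] tilt 27.0 side 0.023 y.ey -0.9997 y.ex 0.0118 F [-4.6 10.2  8.2] 0.4414584462168746
```

>>> jog_arm(
  series=[
    {"offset":[-0.34,-0.046,0.2],"rot":[0,0,0]},
    {"offset":[-0.36,-0.049,0.17],"rot":[0,0,0]},
    {"offset":[-0.37,-0.051,0.13],"rot":[0,0,0]},
    {"offset":[-0.385,-0.053,0.085],"rot":[0,0,0]},
    {"offset":[-0.39,-0.053,0.04],"rot":[0,0,0]},
    {"offset":[0,0,0],"rot":[0,0,0]},
  ],
)

```text
t: 14.2
ee_pos: [0.5877, -0.1731, 0.093]
tcp_rot: [-0.027, 0.97, 0.069, 0.232]
force: [1.2, 9.8, -1.5]
grip_width: 0.435
grip_force: 61.0
```

```bash
python3 st.py
```

```text
t 14.2 disp 0.0269 -0.0855 0.093 j [-0.46  0.31  2.09  0.68  0.45  0.4 ] tilt 27.0 side 0.023 y.ey -0.9997 y.ex 0.011 F [ 1.2  9.8 -1.5] 0.43517721798632863
```

>>> jog_arm(
  series=[
    {"offset":[-0.39,-0.054,0],"rot":[0,0,0]},
    {"offset":[-0.39,-0.053,-0.045],"rot":[0,0,0]},
    {"offset":[-0.38,-0.052,-0.09],"rot":[0,0,0]},
    {"offset":[-0.37,-0.05,-0.13],"rot":[0,0,0]},
    {"offset":[-0.35,-0.048,-0.17],"rot":[0,0,0]},
    {"offset":[0,0,0],"rot":[0,0,0]},
  ],
)

```text
t: 14.8
ee_pos: [0.5404, -0.1795, 0.0816]
tcp_rot: [-0.027, 0.97, 0.069, 0.232]
force: [-1.4, 8.8, 1.0]
grip_width: 0.41
grip_force: 58.0
```

>>> jog_arm(
  grip=1,
  series=[
    {"offset":[0,0,0],"rot":[0,0,0]},
    {"offset":[0,0,0],"rot":[0,0,0]},
    {"offset":[0,0,0],"rot":[0,0,0]},
    {"offset":[0,0,0],"rot":[0,0,0]},
    {"offset":[0,0,0],"rot":[0,0,0]},
    {"offset":[0,0,0],"rot":[0,0,0]},
    {"offset":[0,0,0],"rot":[0,0,0]},
  ],
)

```text
t: 15.5
ee_pos: [0.5428, -0.1818, 0.0829]
tcp_rot: [-0.025, 0.97, 0.069, 0.233]
force: [-0.2, -0.1, -0.4]
grip_width: 1.005
grip_force: 0.0
```

```bash
python3 st.py; python3 - <<'E'
from workcell import *
from h import *
w=grab_frame("wrist"); cv2.imwrite("pics/w7.png",w["pixels"][:,:,::-1])
from scipy.spatial.transform import Rotation as R
s=get_state(); p=s["ee_pos"]; M=R.from_quat(s["tcp_rot"][[1,2,3,0]]).as_matrix()
D=(np.array([dep(w,x,y) for y in range(420) for x in range(560)])-p)@M
k=(abs(D[:,0])<.035)&(abs(D[:,1])<.026)&(D[:,2]>-.1)&(D[:,2]<-.02); A=D[k]; print(len(A),np.percentile(A,[1,50,99],0).round(4).tolist())
E
```

```text
t 15.5 disp -0.0188 -0.0881 0.0829 j [-0.52  0.28  2.17  0.77  0.43  0.24] tilt 27.1 side 0.018 y.ey -0.9998 y.ex 0.0095 F [-0.2 -0.1 -0.4] 1.005341569403583
8857 [[-0.0159, -0.0188, -0.0813], [0.0012, -0.0008, -0.0742], [0.0116, 0.0166, -0.0229]]
```

>>> jog_arm(
  series=[
    {"offset":[-0.36,-0.05,0.71],"rot":[0,0,0]},
    {"offset":[-0.36,-0.05,0.71],"rot":[0,0,0]},
    {"offset":[-0.36,-0.05,0.71],"rot":[0,0,0]},
    {"offset":[-0.36,-0.05,0.71],"rot":[0,0,0]},
    {"offset":[-0.36,-0.05,0.71],"rot":[0,0,0]},
    {"offset":[-0.36,-0.05,0.71],"rot":[0,0,0]},
    {"offset":[-0.5,-0.07,0.6],"rot":[0,0,0]},
    {"offset":[-0.5,-0.07,0.6],"rot":[0,0,0]},
    {"offset":[0,0,0],"rot":[0,0,0]},
    {"offset":[0,0,0],"rot":[0,0,0]},
  ],
)

```text
t: 16.55
ee_pos: [0.4639, -0.193, 0.2194]
tcp_rot: [-0.024, 0.97, 0.069, 0.234]
force: [-0.8, 0.1, -0.3]
grip_width: 0.999
grip_force: 0.0
```

```bash
python3 st.py; python3 - <<'E'
from workcell import *
from h import *
O=np.array([.5495,-.092,0]);ex=np.array([.9907,.1357,0]);ey=np.array([-.1357,.9907,0])
for n in("scene","top","wrist"):
    f=grab_frame(n); 
    if n=="wrist": cv2.imwrite("pics/w8.png",f["pixels"][:,:,::-1])
    D=np.array([dep(f,x,y) for y in range(0,420) for x in range(0,560)])-O; D=np.c_[D@ex,D@ey,D[:,2]]
    for nm,y in(("paddle",.088),("ball",-.086)):
        k=(abs(D[:,1]-y)<(.03))&(abs(D[:,0])<.09)&(D[:,2]>.09)&(D[:,2]<.175); A=D[k]
        if len(A)>5: print(n,nm,len(A),np.percentile(A,[1,50,99],0).round(3).tolist())
E
```

```text
t 16.55 disp -0.0985 -0.0885 0.2194 j [-0.66 -0.05  2.15  0.51  0.77  0.45] tilt 27.1 side 0.018 y.ey -0.9998 y.ex 0.0089 F [-0.8  0.1 -0.3] 0.9992431841162536
scene paddle 238 [[0.013, 0.068, 0.091], [0.039, 0.091, 0.13], [0.056, 0.111, 0.158]]
scene ball 216 [[-0.073, -0.099, 0.091], [-0.048, -0.08, 0.144], [-0.018, -0.067, 0.157]]
top paddle 219 [[0.011, 0.072, 0.09], [0.042, 0.092, 0.139], [0.065, 0.113, 0.162]]
top ball 135 [[-0.073, -0.1, 0.093], [-0.054, -0.081, 0.146], [-0.018, -0.064, 0.163]]
wrist paddle 3934 [[0.013, 0.064, 0.092], [0.042, 0.083, 0.135], [0.064, 0.107, 0.157]]
wrist ball 1877 [[-0.073, -0.106, 0.094], [-0.057, -0.088, 0.148], [-0.019, -0.07, 0.154]]
```

View pics/w8.png

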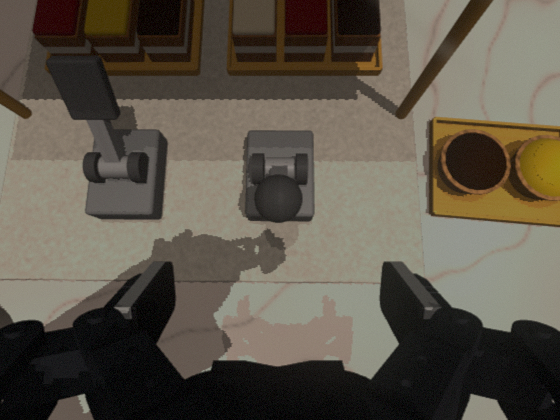

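The picture shows the paddle leaning away at (87,88) and the ball leaning towards the robot at (278,199). The gripper is clear of everything.

```bash
python3 -c "from workcell import *; print(finish_job())"
```

```text
the job is handed in; nothing more can be done
None
```

The cooling lever was flipped fully on first, then the lamps lever fully off and released; camera depth shows both at their stops, and I handed the job in at about 17 s with the gripper clear. The first push missed because the finger ends sit about 42 mm behind the reported TCP, so it passed over the paddle without contact. I saw no sign of anything else being touched, but I did not re-measure the tarts, cake box or mug afterwards.

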